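# Angle a profile length past the post into the stock bay

## Robot

A 6-joint arm with a two-finger parallel gripper is mounted at the origin on a cart in front of the work surface, level with it; the furniture and walls round the work are solid. World frame = base frame: x ahead of the robot, y to its left, z up, the work surface at z = 0. Lengths are in m, angles in degrees, forces in N, time in s.
With the tool pointing down it reaches from about 0.225 to 0.875 m from the base axis. Payload 3.4 kg.
Tool frame: the origin (TCP) lies at the very end of the fingers, on their centre line; the grasp point (between the pads) lies 19 mm behind it; z points along the fingers, y is the line along which they close (so a half turn about z gives the same grasp; the last joint's range is limited). The gripper opens to 85 mm and grips with 20 to 120 N. Pads are 22 mm wide; open, the fingers measure 114 mm over their backs; the gripper's body (76 mm by 85 mm) begins 54 mm behind the grasp point. The pads swing forward as they close: fully open they stand 13 mm farther back than shut.
Start: joints at [-6.933, 15.808, 86.224, -0, 77.962, -6.933], TCP at [0.575, -0, 0.231] pointing down, gripper open.
Joint ranges: [-165.64, 165.64], [-43.16, 119.46], [12.63, 154.43], [-67.54, 247.53], [6.08, 155.33], [-154.97, 154.97]. Speed limits (degrees/s): [147.25, 147.25, 180, 180, 180, 180].

## Interface

Orientations are given as [roll, pitch, yaw] about the fixed x, y, z axes, in that order (R = Rz(yaw) Ry(pitch) Rx(roll)).
In Python, from plant import arm gives the robot as it stands.
- The arm moves only by the tool carry_out, never from a script. Its argument "series" is a list of rows, each a list of 6 numbers: the shift along the tool's x, y, z scaled (see below), then the turn, a rotation vector about the tool's x, y, z scaled (see below). A call has 1 to 10 rows; each row is the pose to reach, as a shift and turn from the pose commanded when the call began, along the tool's axes at that moment; what a row does not reach only later rows make up. The controller multiplies each number of a shift by 0.5 m and each number of a turn by 90 degrees. A row lasts 1/8 s, in which the tool goes at most 62.5 mm and 10.7 degrees, less where a joint would pass 70% of its speed; a pose out of reach is approached as far as the arm can. A call with a number of a shift or a turn outside -1 to 1 is refused whole. A call with a gripper value outside its range is refused whole. "gripper" is the gripper's target within -1 to 1 (fully open at 1, half-way at 0, shut at -1), set as the call begins (left out, the last holds). The fingers move at their own pace and stop on an object; "force" is the grip in N (left out, the last holds). Time passes only in rows, so rows that repeat a pose let the fingers close. It gives the time, the measured TCP pose, the force, the opening and the grip force at its end, in the units of the state.
- arm.get_state(): the state, without advancing time (a new reading comes with each control period).
- arm.grab_frame(name): name is "scene" or "side" or "wrist"; returns the picture (480x640x3 uint8, blue, green, red); there is no depth.
- arm.get_calibration(name): a dict with "K" (3x3 intrinsics, pixels), "cam_to_world" (4x4, takes a point from camera to world coordinates); the wrist camera has in their place "hand_eye" (4x4, takes a point from camera to tool coordinates, whose origin is the TCP and whose axes are the flange's). Camera axes: x right, y up, looking along -z (the intrinsics and any distortion apply to the point x, -y, -z); pixel columns grow to the right and rows downward; lengths in m; the calibration is good to about 2 mm. A picture is of the moment at which its call begins: read the wrist's pose just before it. get_calibration takes no time and is no camera call.
- arm.finish_job(): hands the job in; it is judged then, once.
The state is a dict: "time": time; "joint_positions": joint angles; "joint_vel": joint speeds; "effort": joint torques, N m; "position": TCP position; "tcp_rot": TCP orientation; "contact_force": force on the tool from outside, world axes, zero at the start; "moment": the same for the moment, N m; "width": finger opening in m; "grasp_force": force on a finger pad.
Only numpy, scipy, OpenCV 4.12 (cv2) and the standard library are available. Lean on these libraries where they do the work, as an engineer would, in place of code of your own. Each camera call takes 0.05 s, during which the arm holds its last target. There are 200 camera calls.

## Task

Push the long aluminium profile along the table into the stock bay: angle it so that one end goes in behind the steel post, then push the other end in too, until it lies flat along the back rail between the two cheeks. Only push it with the fingers, do not pick it up or tip it, and leave the other things on the table where they are; finish clear of everything.

Things in the scene. Friction and masses are not known exactly. Their poses are not given: they have to be found in the camera images.
- profile: the long piece: loose length of slotted aluminium profile, a straight bar 30 wide (x), 220 long (its own y axis), 30 high, about 0.2 kg, lying on the table in front of the bay, about parallel to the back rail. Origin: centre of its underside (0 above the table); own +y points to the robot's left within about 0.35 rad at the start
- bay: fixed stock bay of aluminium rails 30 high, open towards the robot and without a floor plate (the profile slides on the table). Origin at table level in the middle of the back rail's front face; own +x points away from the robot through the rail (rail 20 thick, 300 long along own y). Two cheeks 20 thick run from the back rail 45 towards the robot, their inner faces at own y = +130 and -130; beyond, from x = -43 to -63, their tips flare outwards as a lead-in
- post: fixed round steel post 24 across, 60 high; stands before the bay's mouth in one of two sockets, at bay x = -77 and bay y = +75 or -75 (left or right, changes). The gap behind it to the back rail is 65; from it to the opposite cheek's inner face is 193, less than the profile's length. Origin: centre of its foot
- corner_cube_0: bystander: die-cast corner connector, 31 mm cube, loose beside the bay. Origin: centre of its underside
- angle_bracket_0: bystander: aluminium angle bracket 34x40x40, loose beside the bay. Origin: centre of its underside
- profile_offcut_0: bystander: short slotted profile offcut 30x110x30 (only half as long as the piece of the task), loose at the right. Origin: centre of its underside
- glue_stick: bystander: standing glue stick, 26 across, 92 tall, loose at the left. Origin: centre of its underside
- tape_2: bystander: roll of tape lying flat, 90 across, 48 tall, loose at the left. Origin: centre of its underside
- mug_1: bystander: white mug, 82 across, 94 tall, loose at the far left. Origin: centre of its underside
- cutter: bystander: yellow snap-off cutter 31x156x18 lying at the right, loose. Origin: centre of its underside

How it is judged (in metres and radians):
At the end, for the whole second after the job is handed in: The profile lies at rest on the table between the two cheeks, behind the post, along the back rail: its middle within 5 mm of touching the rail, and its length within 0.06 rad of the rail's (x of profile in the frame of bay between -0.02 and -0.01 m and angle between the y axis of profile and the y axis of bay, either way round below 0.06 rad and y of profile in the frame of bay between -0.024 and 0.024 m and height (world z) of profile below 0.006 m and angle between profile's own z axis and vertical below 0.08 rad and linear speed of profile below 0.01 m/s).
It fails at once if the profile is lifted off the table (more than 15 mm) (height (world z) of profile above 0.015 m).
It fails at once if the profile is tipped (angle between profile's own z axis and vertical above 0.25 rad).
It fails at once if another loose thing on the table is moved (more than 30 mm) (distance of any of corner_cube_0, angle_bracket_0, profile_offcut_0, glue_stick, tape_2, mug_1, cutter from where it was at the start of the episode above 0.03 m).
It also fails if it takes over 64 s, if anything falls off the work surface, if the arm or the gripper's body presses on something with over 40 N, if the wrist force passes 120 N, or if a joint passes its speed limit or range.

## Working session

There is one attempt and no reset: what is moved stays moved. The work goes in short steps, Python scripts to look and compute and a tool call to move; the robot and the scene stay as the last step left them, time stands still between calls to the robot, and variables do not carry over. Pictures are saved under pics/ and viewed, at most 10 in all, crops included, and the job is handed in when it is done.

Besides the shell and the picture viewer there is one more tool, called after ">>>" as name([rows], argument=value, ...), one row to a line, values as JSON. carry_out: Moves the arm, as the interface text tells. Its arguments: {"type":"object","properties":{"series":{"type":"array"},"gripper":{"type":"number"},"force":{"type":"number"}},"required":["series"]}

```bash
mkdir -p pics; cat > h.py <<'E'
import numpy as np, cv2
from plant import arm
def snap(n,f):
    im=arm.grab_frame(n); cv2.imwrite('pics/'+f,im); return im
def pix2w(n,uv,z):
    c=arm.get_calibration(n); T=np.array(c['cam_to_world']); K=np.array(c['K']); d=np.array(c.get('dist',c.get('distortion',np.zeros(5))),float)
    p=cv2.undistortPoints(np.array(uv,float).reshape(-1,1,2),K,d).reshape(-1,2)
    out=[]
    for a,b in p:
        r=T[:3,:3]@[a,-b,-1]; o=T[:3,3]; out.append(o+r*(z-o[2])/r[2])
    return np.array(out)
E
python3 - <<'E'
from h import *
snap('scene','s0.png');snap('side','d0.png')
for n in('scene','side'): print(arm.get_calibration(n))
print(arm.get_state())
E
```

```text
{'K': array([[602.02638762,   0.        , 316.85685548],
       [  0.        , 602.02638762, 239.88242798],
       [  0.        ,   0.        ,   1.        ]]), 'cam_to_world': array([[ 0.42268554,  0.51294544, -0.74714383, -0.55277926],
       [-0.90619769,  0.25008182, -0.34097629, -0.51052795],
       [ 0.01194486,  0.82118576,  0.57053594,  0.90406024],
       [ 0.        ,  0.        ,  0.        ,  1.        ]])}
{'K': array([[524.8044519 ,   0.        , 317.06696683],
       [  0.        , 524.8044519 , 229.94108895],
       [  0.        ,   0.        ,   1.        ]]), 'cam_to_world': array([[ 0.64226405,  0.59590754, -0.4820696 , -0.11722372],
       [-0.7662579 ,  0.51444259, -0.38496449, -0.54405501],
       [ 0.01859389,  0.61663848,  0.78702684,  1.21111171],
       [ 0.        ,  0.        ,  0.        ,  1.        ]])}
{'time': 0.1, 'joint_positions': array([-6.93289843e+00,  1.58428476e+01,  8.62888827e+01,  5.46816971e-04,
        7.79619740e+01, -6.92999163e+00]), 'joint_vel': array([ 0.04312919, -0.15094664, -0.09512638, -0.03197463,  0.08947385,
        0.01454234]), 'effort': array([ 1.55745878e-03, -4.17697620e+01, -2.46405226e+01, -1.74112388e-04,
        5.80947395e-03,  2.85749664e-07]), 'position': array([5.74521173e-01, 5.51666491e-05, 2.30531295e-01]), 'tcp_rot': array([-1.79907045e+02, -1.18367261e-02,  8.99969691e+01]), 'contact_force': array([0.54166973, 0.55034151, 0.01651407]), 'moment': array([ 0.06251393, -0.04492941,  0.02660539]), 'grasp_force': 0.0, 'width': 0.08547433550030682}
```

View pics/s0.png

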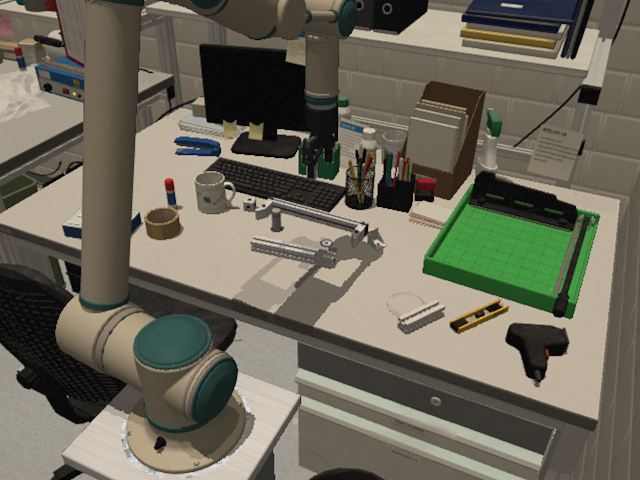

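View pics/d0.png

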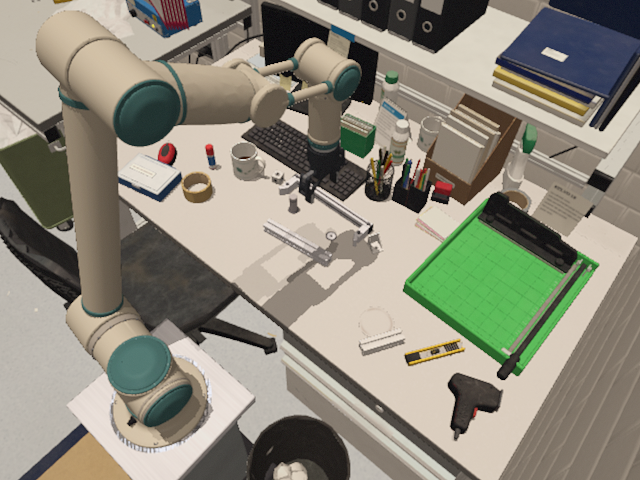

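Both pictures show the profile at about (250–335, 240–265) in scene, the bay behind it, and the post at its left (276,218). I'll enlarge both.

```bash
python3 - <<'E'
import cv2
a=cv2.imread('pics/s0.png')[185:285,235:395];b=cv2.imread('pics/d0.png')[165:275,250:400]
cv2.imwrite('pics/s1.png',cv2.resize(a,None,fx=5,fy=5,interpolation=cv2.INTER_CUBIC))
cv2.imwrite('pics/d1.png',cv2.resize(b,None,fx=5,fy=5,interpolation=cv2.INTER_CUBIC))
E
```

```text
(no output)
```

View pics/s1.png

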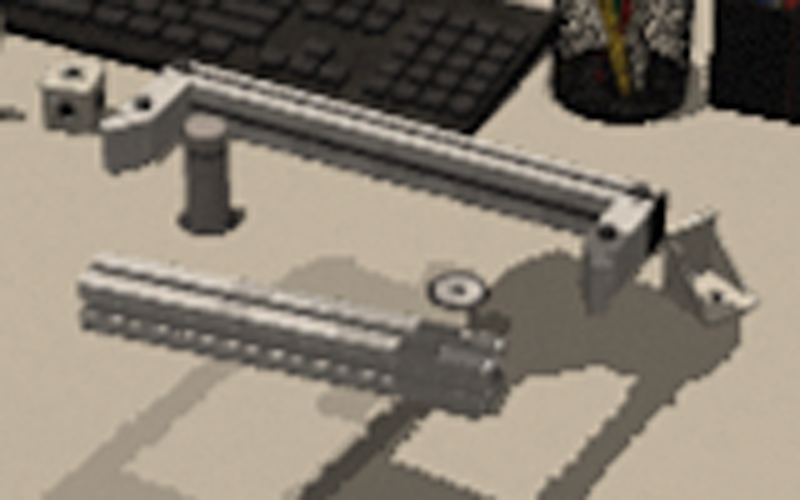

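View pics/d1.png

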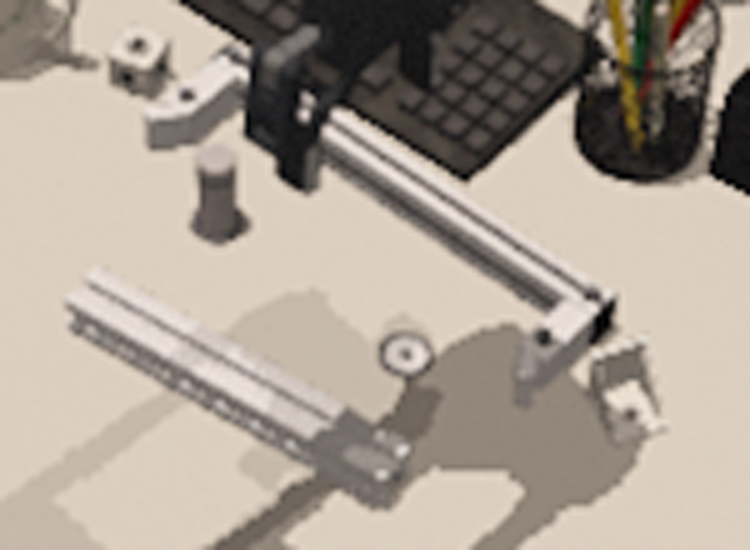

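The crops show the post at left (bay y = +75), with an empty socket disc on the right. In the scene crop the profile's top runs (90,268)–(500,355), and the rail's front top edge runs (190,98)–(600,210).

```bash
python3 - <<'E'
from h import *
S=lambda *p:[(x/5+235-.4,y/5+185-.4) for x,y in p]
D=lambda *p:[(x/5+250-.4,y/5+165-.4) for x,y in p]
np.set_printoptions(precision=4,suppress=True)
print('prof scene LF LN RN RF',pix2w('scene',S((100,255),(80,285),(492,378),(505,345)),.03)[:,:2].tolist())
print('prof side',pix2w('side',D((93,268),(67,300),(375,478),(408,443)),.03)[:,:2].tolist())
print('rail front scene',pix2w('scene',S((190,100),(595,212)),.03)[:,:2].tolist())
print('rail front side',pix2w('side',D((325,150),(548,305)),.03)[:,:2].tolist())
print('rail back scene',pix2w('scene',S((190,65),(650,188)),.03)[:,:2].tolist())
print('rail back side',pix2w('side',D((345,115),(605,290)),.03)[:,:2].tolist())
print('post top',pix2w('scene',S((205,127)),.06),pix2w('side',D((217,158)),.06))
print('socket',pix2w('scene',S((458,290)),.0),pix2w('side',D((405,353)),.0))
print('cube',pix2w('scene',S((73,75)),.031),pix2w('side',D((140,45)),.031))
print('bracket',pix2w('scene',S((668,250),(720,320),(758,300)),.0),)
E
```

```text
prof scene LF LN RN RF [[0.5392856137565689, 0.16358130362627898], [0.511511948071592, 0.1592511197481502], [0.5306668225775604, -0.059943640637436846], [0.5583815768682774, -0.05475528474236652]]
prof side [[0.5466651307337642, 0.16894961651548057], [0.5195598868710635, 0.16392135144837083], [0.5390774508311178, -0.049521540241288686], [0.5691558870515863, -0.04840851849287131]]
rail front scene [[0.6935046858642788, 0.19476685334794697], [0.687981329214987, -0.04991018379973289]]
rail front side [[0.7052258495916165, 0.12636538555438348], [0.6978385652130239, -0.04810893027781771]]
rail back scene [[0.7268152051830221, 0.21282256083057038], [0.7222998755734447, -0.06753401399628223]]
rail back side [[0.7351366744192711, 0.1356103822663821], [0.7283650540342441, -0.06644450635335164]]
post top [[0.6302 0.1504 0.06  ]] [[0.638  0.1531 0.06  ]]
socket [[0.6306 0.0025 0.    ]] [[0.6355 0.006  0.    ]]
cube [[0.6868 0.2656 0.031 ]] [[0.6961 0.2694 0.031 ]]
bracket [[ 0.7136 -0.083  -0.    ]
 [ 0.6653 -0.1303  0.    ]
 [ 0.6909 -0.142   0.    ]]
```

```bash
python3 - <<'E'
from h import *
s=arm.get_state();print(s['position'],s['tcp_rot']);print(arm.get_calibration('wrist'))
snap('wrist','w0.png')
E
```

```text
[5.74521173e-01 5.51666491e-05 2.30531295e-01] [-1.79907045e+02 -1.18367261e-02  8.99969691e+01]
{'K': array([[384.36219389,   0.        , 323.35872362],
       [  0.        , 384.36219389, 240.334137  ],
       [  0.        ,   0.        ,   1.        ]]), 'hand_eye': array([[ 5.51789570e-04,  9.54821585e-01,  2.97179132e-01,
         7.54005083e-02],
       [ 9.99999844e-01, -5.51771566e-04, -8.39429131e-05,
         3.74430421e-04],
       [ 8.38244898e-05,  2.97179132e-01, -9.54821741e-01,
        -1.41477211e-01],
       [ 0.00000000e+00,  0.00000000e+00,  0.00000000e+00,
         1.00000000e+00]])}
```

View pics/w0.png

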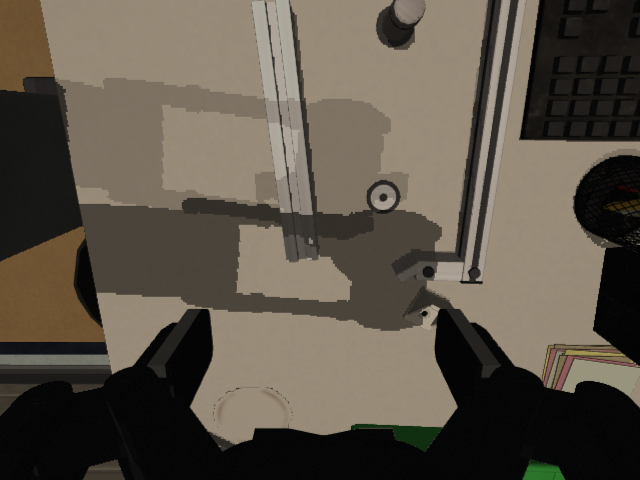

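The wrist view is sharp: socket at (383,197), profile right end around (288–318,260), rail right end at (462–484,283).

```bash
cat >> h.py <<'E'
from scipy.spatial.transform import Rotation as R
def w2w(uv,z,pos,rpy):
    c=arm.get_calibration('wrist'); T=np.eye(4); T[:3,:3]=R.from_euler('xyz',rpy,degrees=True).as_matrix(); T[:3,3]=pos
    T=T@c['hand_eye']; K=c['K']; out=[]
    for u,v in uv:
        r=T[:3,:3]@[(u-K[0,2])/K[0,0],-(v-K[1,2])/K[1,1],-1]; o=T[:3,3]; out.append((o+r*(z-o[2])/r[2]).round(4))
    return np.array(out)
def proj(n,P,T=None):
    c=arm.get_calibration(n); T=c['cam_to_world'] if T is None else T
    p=(np.asarray(P)-T[:3,3])@T[:3,:3]; K=c['K']
    return np.c_[K[0,0]*p[:,0]/-p[:,2]+K[0,2], -K[1,1]*p[:,1]/-p[:,2]+K[1,2]]
E
python3 - <<'E'
from h import *
q=([.5745,0,.2305],[-179.907,-.012,89.997])
f=lambda uv,z:w2w(uv,z,*q)[:,:2].tolist()
print('prof near top edge',f([(253,3),(288,261)],.03))
print('prof far end',f([(316,258)],.03))
print('socket',f([(383,197)],0));print('post top',f([(408,10)],.06),'foot',f([(397,32)],0))
print('rail back',f([(523,2),(484,262)],.03),'rail end',f([(484,282),(461,282)],.03),'rail front top',f([(497,2),(464,255)],.03))
print('cheek inner y',f([(440,262)],.03),'bracket',f([(405,318),(450,312),(420,285)],0))
im=cv2.imread('pics/w0.png')
cv2.imwrite('pics/w1.png',np.hstack([cv2.resize(im[0:130,240:370],None,fx=3,fy=3),cv2.resize(im[0:130,390:520],None,fx=3,fy=3)])); cv2.imwrite('pics/w2.png',cv2.resize(im[170:330,260:500],None,fx=3.3,fy=3.3,interpolation=cv2.INTER_CUBIC))
E
```

```text
prof near top edge [[0.5195, 0.1633], [0.5411, -0.0515]]
prof far end [[0.5676, -0.0485]]
socket [[0.6329, 0.0042]]
post top [[0.6352, 0.1512]] foot [[0.6383, 0.1489]]
rail back [[0.7303, 0.164], [0.7268, -0.0523]] rail end [[0.7294, -0.0729], [0.7072, -0.0729]] rail front top [[0.71, 0.164], [0.7071, -0.0453]]
cheek inner y [[0.6852, -0.0524]] bracket [[0.6628, -0.1282], [0.7107, -0.1209], [0.6761, -0.0894]]
```

View pics/w2.png

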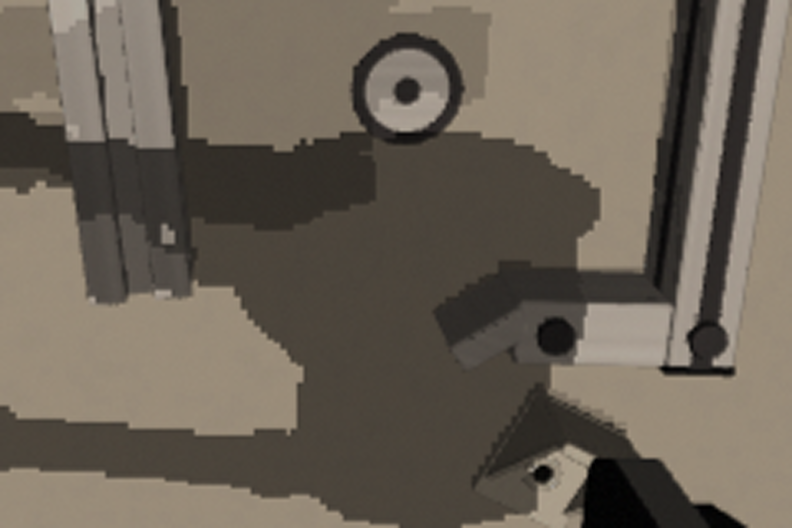

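The profile is at about (0.544, 0.059), yaw 5.7°. The bay origin is at about (0.709, 0.0775), yaw −0.85°, and the post is on the left.

Plan:
1. Straddle the bar loosely and turn it to about −41°.
2. Push it sideways, then along its own axis past the post.
3. Swing the right end in.

>>> carry_out([
  [0.06,-0.03,0.12,0,0,-0.03],
  [0.118,-0.062,0.25,0,0,-0.063],
  [0.118,-0.062,0.32,0,0,-0.063],
  [0.118,-0.062,0.38,0,0,-0.063],
  [0.118,-0.062,0.44,0,0,-0.063],
  [0.118,-0.062,0.44,0,0,-0.063],
  [0.118,-0.062,0.44,0,0,-0.063],
], gripper=1)

```text
time: 1.02
position: [0.5448, 0.059, 0.0121]
tcp_rot: [179.9, 0.0, 95.7]
contact_force: [0.3, -0.7, 0.7]
width: 0.0854
grasp_force: 0.0
```

>>> carry_out([
  [0,0,0,0,0,0],
  [0,0,0,0,0,0],
  [0,0,0,0,0,0],
  [0,0,0,0,0,0],
  [0,0,0,0,0,0],
  [0,0,0,0,0,0],
], gripper=-0.1, force=20)

```text
time: 1.78
position: [0.544, 0.059, 0.0113]
tcp_rot: [-180.0, 0.0, 95.7]
contact_force: [0.3, 0.3, 0.3]
width: 0.0385
grasp_force: 0.0
```

>>> carry_out([
  [0,0,0,0,0,0],
  [0,0,0,0,0,0.06],
  [0,0,0,0,0,0.12],
  [0,0,0,0,0,0.18],
  [0,0,0,0,0,0.24],
  [0,0,0,0,0,0.31],
  [0,0,0,0,0,0.38],
  [0,0,0,0,0,0.45],
  [0,0,0,0,0,0.52],
  [0,0,0,0,0,0.6],
], gripper=-0.22)

```text
time: 3.02
position: [0.5439, 0.059, 0.0111]
tcp_rot: [-180.0, 0.0, 41.4]
contact_force: [-0.4, 0.1, -0.4]
width: 0.0336
grasp_force: 1.6
```

```bash
python3 - <<'E'
from h import *
a=snap('wrist','w3.png');b=snap('scene','s3.png')
s=arm.get_state();print(s['position'],s['tcp_rot'],s['width'],s['contact_force'])
cv2.imwrite('pics/c3.png',np.hstack([cv2.resize(a,(427,320))[:, :], cv2.resize(b[180:300,220:360],(373,320),interpolation=cv2.INTER_CUBIC)]))
E
```

```text
[0.54397184 0.05899625 0.01122759] [-1.79995413e+02  6.81826147e-03  4.16844968e+01] 0.033381741113306995 [-0.25608334  0.52501611 -0.02137781]
```

View pics/c3.png

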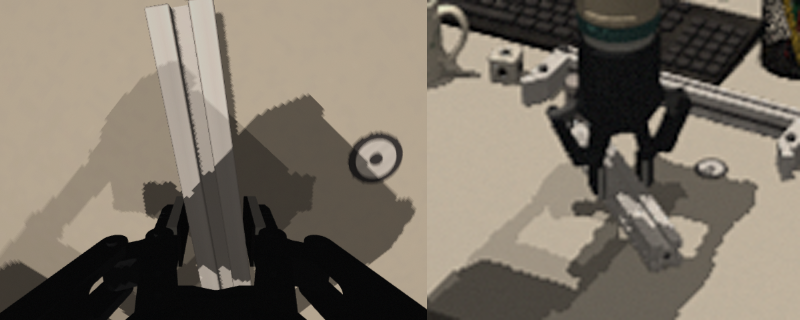

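The wrist view shows the bar following the turn: its near top edge runs about (221,10)–(272,300) full-frame, and its left end is about (221–318, 8).

```bash
python3 - <<'E'
from h import *
q=([.544,.059,.0112],[-180,0,41.68])
f=lambda uv,z:w2w(uv,z,*q)[:,:2]
P=f([(221,10),(267,285),(318,2)],.03);print(P,f([(563,237)],0))
d=P[0]-P[1];print(np.degrees(np.arctan2(-d[0],d[1])))
E
```

```text
[[0.6041 0.1503]
 [0.5475 0.0873]
 [0.6238 0.1312]] [[0.6328 0.0041]]
-41.93692658674008
```

>>> carry_out([
  [0,0,0,0,0,-0.04],
  [0,0,0,0,0,-0.07],
  [0.002,0.015,0,0,0,-0.07],
  [0.004,0.03,0,0,0,-0.07],
  [0.006,0.046,0,0,0,-0.07],
  [0.008,0.062,0,0,0,-0.07],
  [0.01,0.078,0,0,0,-0.07],
  [0.012,0.092,0,0,0,-0.07],
  [0.012,0.092,0,0,0,-0.07],
])

```text
time: 4.25
position: [0.5802, 0.028, 0.0114]
tcp_rot: [179.9, -0.0, 47.9]
contact_force: [-0.7, 0.7, 1.0]
width: 0.0333
grasp_force: 0.0
```

>>> carry_out([
  [0,0,0,0,0,0],
  [0,0,0,0,0,0],
  [0,0,0,0,0,0],
  [0,0,-0.1,0,0,0],
  [0,0,-0.2,0,0,0],
  [0,0,-0.3,0,0,0],
  [0,0,-0.3,0,0,0],
  [0,0,-0.3,0,0,0],
], gripper=0.2)

```text
time: 5.25
position: [0.5784, 0.0287, 0.1609]
tcp_rot: [-180.0, 0.0, 48.0]
contact_force: [-0.2, 0.2, -0.6]
width: 0.0513
grasp_force: 0.0
```

```bash
python3 - <<'E'
from h import *
s=arm.get_state();print(s['position'],s['tcp_rot'],s['width'],s['contact_force'])
a=snap('wrist','w4.png')
E
```

```text
[0.57841021 0.02874073 0.16086949] [-1.79965495e+02  2.86251822e-02  4.79778023e+01] 0.05125952827270477 [-0.15072126  0.16778291 -0.60339533]
```

View pics/w4.png

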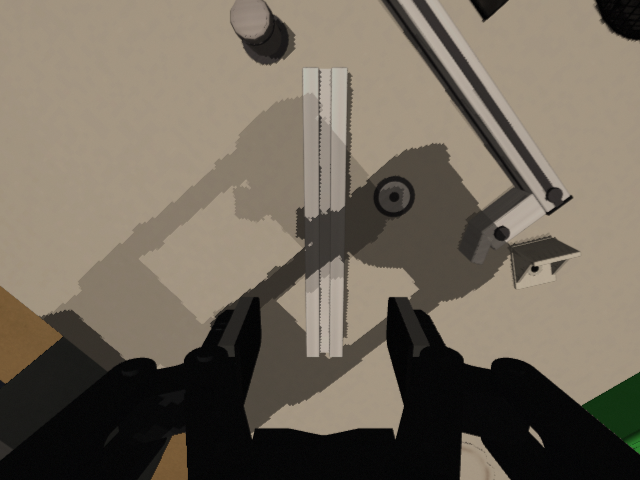

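The bar lies clear of the post and aligned with the tool: left end (303–347, 68), right end (306–343, 357).

```bash
python3 - <<'E'
from h import *
s=arm.get_state();q=(s['position'],s['tcp_rot']);print(q)
f=lambda uv,z:w2w(uv,z,*q)[:,:2]
P=f([(303,68),(347,68),(306,357),(343,357)],.03);print(P)
L=(P[0]+P[1])/2;Q=(P[2]+P[3])/2;d=(L-Q);n=np.linalg.norm(d);u=d/n;yaw=np.arctan2(-d[0],d[1]);c=(L+Q)/2
print(c,L,Q,n,np.degrees(yaw)); post=np.array([.635,.151]);nn=np.array([-u[1],u[0]]);print('post off',nn@(post-c))
print(f([(250,18)],.06),f([(268,42)],0))
E
```

```text
(array([0.57791017, 0.02876323, 0.16001076]), array([-1.79881409e+02,  9.47672624e-02,  4.79761999e+01]))
[[ 0.6408  0.1178]
 [ 0.662   0.0987]
 [ 0.4948 -0.0429]
 [ 0.5173 -0.0631]]
[0.578725 0.027625] [0.6514  0.10825] [ 0.50605 -0.053  ] 0.21709026924300406 -42.031351806724
post off 0.04080428169760284
[[0.635  0.1526]] [[0.6351 0.1504]]
```

>>> carry_out([
  [-0.1,0.003,0,0,0,0],
  [-0.2,0.003,0,0,0,0],
  [-0.28,0.003,0.05,0,0,0],
  [-0.28,0.003,0.15,0,0,0],
  [-0.28,0.003,0.22,0,0,0],
  [-0.28,0.003,0.27,0,0,0],
  [-0.28,0.003,0.296,0,0,0],
  [-0.28,0.003,0.296,0,0,0],
], gripper=-1)

```text
time: 6.3
position: [0.4853, -0.076, 0.012]
tcp_rot: [-179.8, 0.1, 48.0]
contact_force: [-0.7, -0.2, 0.2]
width: -0.0001
grasp_force: 0.0
```

>>> carry_out([
  [0.015,0,0,0,0,0],
  [0.03,0,0,0,0,0],
  [0.045,0,0,0,0,0],
  [0.06,0,0,0,0,0],
  [0.075,0,0,0,0,0],
  [0.09,0,0,0,0,0],
  [0.105,0,0,0,0,0],
  [0.12,0,0,0,0,0],
  [0.135,0,0,0,0,0],
  [0.15,0,0,0,0,0],
])

```text
time: 7.55
position: [0.537, -0.0203, 0.0133]
tcp_rot: [180.0, -0.0, 48.0]
contact_force: [-1.8, -2.1, 1.5]
width: 0.0002
grasp_force: 1.2
```

```bash
python3 - <<'E'
from h import *
s=arm.get_state();print(s['position'],s['tcp_rot'],s['width'],s['contact_force'])
a=snap('wrist','w5.png')
E
```

```text
[ 0.53702157 -0.02028319  0.0133011 ] [ 1.79999786e+02 -1.93728027e-03  4.79714957e+01] 0.00019273102000799967 [-1.79370996 -2.07350781  1.46210312]
```

View pics/w5.png

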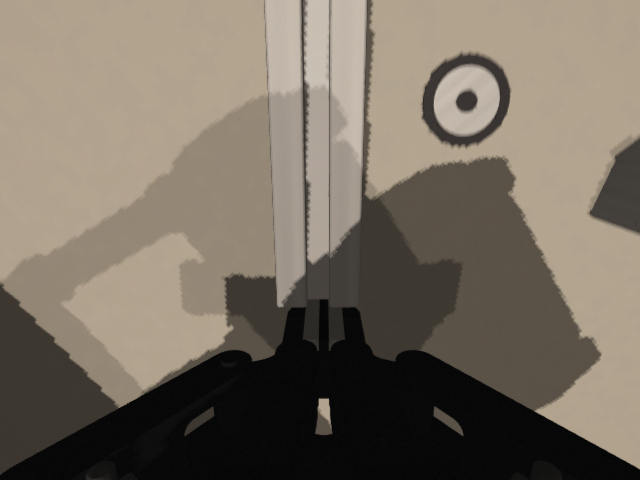

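The bar moved straight, with its right end at (278–360, 306) against the fingertips. Next I straddle it at the middle, turn it counter-clockwise and shift it away from the post.

>>> carry_out([
  [-0.01,0,-0.06,0,0,0],
  [-0.01,0,-0.16,0,0,0],
  [0.04,0,-0.2,0,0,0],
  [0.14,0,-0.2,0,0,0],
  [0.24,0,-0.2,0,0,0],
  [0.24,0,-0.2,0,0,0],
  [0.24,0,-0.14,0,0,0],
  [0.24,0,-0.07,0,0,0],
  [0.24,0,0,0,0,0],
  [0.24,0,0,0,0,0],
], gripper=1)

```text
time: 8.85
position: [0.6139, 0.0681, 0.0106]
tcp_rot: [-179.7, 0.3, 47.9]
contact_force: [-0.0, 0.3, 0.6]
width: 0.0854
grasp_force: 0.0
```

>>> carry_out([
  [0,0,0,0,0,0],
  [0,0,0,0,0,0],
  [0,0,0,0,0,0],
  [0,0,0,0,0,0],
  [0,0,0,0,0,0],
  [0,0,0,0,0,0],
  [0,0,0,0,0,0],
], gripper=-0.22)

```text
time: 9.72
position: [0.617, 0.0685, 0.0133]
tcp_rot: [180.0, 0.0, 48.0]
contact_force: [-0.0, -0.6, 0.2]
width: 0.0333
grasp_force: 0.0
```

>>> carry_out([
  [0.004,0.012,0,0,0,0],
  [0.008,0.024,0,0,0,-0.04],
  [0.01,0.03,0,0,0,-0.08],
  [0.012,0.034,0,0,0,-0.12],
  [0.014,0.038,0,0,0,-0.17],
  [0.017,0.041,0,0,0,-0.21],
  [0.017,0.041,0,0,0,-0.25],
  [0.017,0.041,0,0,0,-0.29],
  [0.017,0.041,0,0,0,-0.29],
])

```text
time: 10.85
position: [0.6384, 0.0608, 0.0131]
tcp_rot: [180.0, 0.0, 74.0]
contact_force: [0.3, 0.1, -0.6]
width: 0.0333
grasp_force: 0.2
```

>>> carry_out([
  [0,0,0,0,0,0.05],
  [0,0,0,0,0,0.07],
  [0,0,0,0,0,0.07],
  [0,0,-0.1,0,0,0.07],
  [0,0,-0.2,0,0,0.07],
  [0,0,-0.3,0,0,0.07],
  [0,0,-0.3,0,0,0.07],
  [0,0,-0.3,0,0,0.07],
], gripper=0)

```text
time: 11.85
position: [0.6375, 0.0611, 0.1631]
tcp_rot: [-180.0, 0.0, 67.8]
contact_force: [0.3, -0.1, -1.7]
width: 0.0426
grasp_force: 0.0
```

```bash
cat >> h.py <<'E'
def meas(f):
    """bar pose: bright low-saturation region near tool column, template-free via model overlay fit"""
    s=arm.get_state(); im=snap('wrist',f); T=np.eye(4); T[:3,:3]=R.from_euler('xyz',s['tcp_rot'],degrees=True).as_matrix(); T[:3,3]=s['position']
    return s,im,T@arm.get_calibration('wrist')['hand_eye']
E
python3 - <<'E'
from h import *
s,im,T=meas('w6.png');print(s['position'],s['tcp_rot'],s['width'])
# rectify to table plane z=.03 : top view of world x .45-.75 (up), y -.15..+.25 (left), 2px/mm
g=2000
X=np.arange(.76,.44,-1/g);Y=np.arange(.23,-.15,-1/g)
A=np.array([[x,y,.03] for x,y in [(.76,.23),(.76,-.15),(.44,-.15),(.44,.23)]])
src=proj('wrist',A,T).astype(np.float32);w,h=760,640
H=cv2.getPerspectiveTransform(src,np.float32([[0,0],[w,0],[w,h],[0,h]]))
cv2.imwrite('pics/r6.png',cv2.warpPerspective(im,H,(w,h)))
r=cv2.cvtColor(cv2.warpPerspective(im,H,(w,h)),cv2.COLOR_BGR2GRAY)
for ln in cv2.createLineSegmentDetector().detect(r)[0][:,0]:
    if np.hypot(ln[2]-ln[0],ln[3]-ln[1])>60:
        p=np.array([[.76-ln[1]/g,.23-ln[0]/g],[.76-ln[3]/g,.23-ln[2]/g]]);p=p[np.argsort(p[:,1])];d=p[1]-p[0]
        print(p.round(4).tolist(),round(np.degrees(np.arctan2(-d[0],d[1])),1))
E
```

```text
[0.63746823 0.06105198 0.16307204] [-1.79976909e+02  1.15781691e-02  6.77862534e+01] 0.042587367817259254
[[0.7264000177383423, 0.18479999899864197], [0.6743000149726868, 0.20579999685287476]] 68.0
[[0.4404999911785126, 0.1850000023841858], [0.47350001335144043, 0.23010000586509705]] -36.2
[[0.6406999826431274, -0.04349999874830246], [0.6552000045776367, -0.007000000216066837]] -21.7
[[0.44020000100135803, -0.10859999805688858], [0.46309998631477356, -0.06790000200271606]] -29.4
[[0.6320000290870667, -0.10360000282526016], [0.640999972820282, -0.042899999767541885]] -8.4
[[0.7486000061035156, 0.066600002348423], [0.7483999729156494, 0.1753000020980835]] 0.1
[[0.5637000203132629, -0.010099999606609344], [0.5784000158309937, 0.02500000037252903]] -22.7
[[0.6021999716758728, -0.12129999697208405], [0.570900022983551, -0.11670000106096268]] 81.6
[[0.7605999708175659, -0.14169999957084656], [0.7396000027656555, -0.10409999638795853]] 29.3
[[0.5263000130653381, -0.062199998646974564], [0.5647000074386597, -0.009200000204145908]] -35.9
[[0.5677000284194946, -0.11710000038146973], [0.5367000
[... 2493 characters left out ...]
83688], [0.661300003528595, 0.10350000113248825]] -24.1
[[0.6579999923706055, -0.0502999983727932], [0.6597999930381775, -0.008999999612569809]] -2.5
[[0.670199990272522, -0.0560000017285347], [0.6694999933242798, -0.02410000003874302]] 1.2
[[0.5329999923706055, -0.0005000000237487257], [0.5562999844551086, 0.02250000089406967]] -45.3
[[0.5440999865531921, 0.1445000022649765], [0.60589998960495, 0.1445000022649765]] -90.0
[[0.5084999799728394, 0.06719999760389328], [0.5084999799728394, 0.12970000505447388]] -0.0
[[0.5796999931335449, 0.12880000472068787], [0.5353000164031982, 0.12890000641345978]] 89.9
[[0.7512999773025513, 0.08030000329017639], [0.7509999871253967, 0.15029999613761902]] 0.3
```

The bar sits at (0.638, 0.0585), yaw −23.9°, with about 13 mm of clearance to the post. Next is an axial push of about 22 mm.

>>> carry_out([
  [-0.1,-0.002,0,0,0,0.019],
  [-0.2,-0.004,0,0,0,0.019],
  [-0.288,-0.006,0.03,0,0,0.019],
  [-0.288,-0.006,0.12,0,0,0.019],
  [-0.288,-0.006,0.2,0,0,0.019],
  [-0.288,-0.006,0.27,0,0,0.019],
  [-0.288,-0.006,0.302,0,0,0.019],
  [-0.288,-0.006,0.302,0,0,0.019],
], gripper=-1)

```text
time: 12.9
position: [0.5795, -0.0708, 0.0106]
tcp_rot: [-179.8, 0.0, 66.1]
contact_force: [0.0, -0.3, 0.2]
width: -0.0
grasp_force: 0.0
```

>>> carry_out([
  [0.014,0,0,0,0,0],
  [0.028,0,0,0,0,0],
  [0.042,0,0,0,0,0],
  [0.054,0,0,0,0,0],
  [0.065,0,0,0,0,0],
  [0.076,0,0,0,0,0],
  [0.087,0,0,0,0,0],
  [0.087,0,0,0,0,0],
])

```text
time: 13.9
position: [0.5986, -0.0306, 0.0122]
tcp_rot: [-180.0, -0.0, 66.1]
contact_force: [0.0, -0.0, 0.2]
width: 0.0002
grasp_force: 0.0
```

>>> carry_out([
  [-0.016,0,-0.03,0,0,0],
  [-0.016,0,-0.12,0,0,-0.05],
  [0.0,-0.05,-0.14,0,0,-0.15],
  [0.016,-0.091,-0.14,0,0,-0.25],
  [0.016,-0.091,-0.1,0,0,-0.266],
  [0.016,-0.091,-0.03,0,0,-0.266],
  [0.016,-0.091,0,0,0,-0.266],
  [0.016,-0.091,0,0,0,-0.266],
])

```text
time: 14.9
position: [0.5594, -0.0058, 0.0119]
tcp_rot: [-179.9, -0.0, 90.0]
contact_force: [-0.4, -0.0, 0.9]
width: 0.0003
grasp_force: 0.0
```

>>> carry_out([
  [0,0.02,0,0,0,0],
  [0,0.04,0,0,0,0],
  [0,0.06,0,0,0,0],
  [0,0.08,0,0,0,0],
  [0,0.1,0,0,0,0],
  [0,0.12,0,0,0,0],
  [0,0.135,0,0,0,0],
  [0,0.15,0,0,0,0],
  [0,0.165,0,0,0,0],
  [0,0.165,0,0,0,0],
])

```text
time: 16.15
position: [0.6435, -0.0055, 0.0124]
tcp_rot: [179.9, -0.0, 90.0]
contact_force: [0.7, 0.4, -0.2]
width: 0.0003
grasp_force: 0.0
```

```bash
cat >> h.py <<'E'
def lines(f,lo=-60,hi=60,minlen=.03):
    s,im,T=meas(f); print(s['position'].round(4),s['tcp_rot'].round(2),s['contact_force'].round(1)); g=2000;w,h=760,640
    A=np.array([[x,y,.03] for x,y in [(.76,.23),(.76,-.15),(.44,-.15),(.44,.23)]])
    M=cv2.getPerspectiveTransform(proj('wrist',A,T).astype(np.float32),np.float32([[0,0],[w,0],[w,h],[0,h]]))
    r=cv2.warpPerspective(im,M,(w,h)); cv2.imwrite('pics/r_'+f,r)
    out=[]
    for a in cv2.createLineSegmentDetector().detect(cv2.cvtColor(r,cv2.COLOR_BGR2GRAY))[0][:,0]:
        p=np.array([[.76-a[1]/g,.23-a[0]/g],[.76-a[3]/g,.23-a[2]/g]]);p=p[np.argsort(p[:,1])];d=p[1]-p[0]
        t=np.degrees(np.arctan2(-d[0],d[1]))
        if np.linalg.norm(d)>minlen and lo<t<hi and .55<p[:,0].mean()<.735: out.append((t,p))
    for t,p in sorted(out,key=lambda o:o[1][:,0].mean()): print(round(t,1),p.round(4).tolist())
E
python3 -c "
from h import *
lines('w7.png')"
```

```text
[ 0.6435 -0.0055  0.0124] [179.92  -0.    90.  ] [ 0.7  0.4 -0.2]
-59.0 [[0.5097000002861023, -0.06989999860525131], [0.609000027179718, -0.010099999606609344]]
0.4 [[0.6563000082969666, 0.023399999365210533], [0.6557000279426575, 0.10159999877214432]]
-0.1 [[0.656499981880188, 0.02280000038444996], [0.6565999984741211, 0.08529999852180481]]
-0.1 [[0.6586999893188477, 0.018400000408291817], [0.6589000225067139, 0.10220000147819519]]
-0.3 [[0.6682000160217285, 0.020899999886751175], [0.66839998960495, 0.0746999979019165]]
-0.3 [[0.6694999933242798, 0.020899999886751175], [0.6697999835014343, 0.07339999824762344]]
0.1 [[0.6754999756813049, 0.022199999541044235], [0.6754000186920166, 0.10159999877214432]]
-0.1 [[0.6773999929428101, 0.0203000009059906], [0.6776000261306763, 0.10159999877214432]]
-0.1 [[0.6873999834060669, 0.06780000030994415], [0.6875, 0.10159999877214432]]
-0.3 [[0.6880000233650208, 0.02590000070631504], [0.6881999969482422, 0.066600002348423]]
0.0 [[0.695900022983551, -0.019099999219179153], [0.695900022983551, 0.02160000056028366]]
-1.3 [[0.6966999769210815, 0.0234999
[... 196 characters left out ...]
], [0.7027000188827515, 0.10159999877214432]]
-1.2 [[0.7026000022888184, -0.023399999365210533], [0.7052000164985657, 0.10159999877214432]]
-1.3 [[0.7085000276565552, -0.026599999517202377], [0.7113999724388123, 0.10159999877214432]]
-0.9 [[0.715399980545044, -0.030899999663233757], [0.7160000205039978, 0.00839999970048666]]
-1.3 [[0.7161999940872192, 0.010300000198185444], [0.7182999849319458, 0.10159999877214432]]
-1.3 [[0.7213000059127808, -0.03530000150203705], [0.7222999930381775, 0.004699999932199717]]
-1.3 [[0.7222999930381775, 0.006500000134110451], [0.7245000004768372, 0.10220000147819519]]
-1.4 [[0.7275999784469604, 0.0034000000450760126], [0.7299000024795532, 0.10159999877214432]]
```

The bar is already parallel, with about 22 mm left to the rail. I'll push once more at its middle.

>>> carry_out([
  [0,-0.024,0,0,0,0],
  [0.04,-0.024,0,0,0,0],
  [0.1,-0.024,0,0,0,0],
  [0.16,-0.024,0,0,0,0],
  [0.16,-0.01,0,0,0,0],
  [0.16,0.005,0,0,0,0],
  [0.16,0.015,0,0,0,0],
  [0.16,0.025,0,0,0,0],
  [0.16,0.034,0,0,0,0],
  [0.16,0.038,0,0,0,0],
])

```text
time: 17.45
position: [0.6619, 0.074, 0.0122]
tcp_rot: [180.0, 0.0, 90.0]
contact_force: [-2.7, -0.2, 1.3]
width: -0.0
grasp_force: 0.9
```

>>> carry_out([
  [0,0.004,0,0,0,0],
  [0,0.006,0,0,0,0],
  [0,0.006,0,0,0,0],
])

```text
time: 17.82
position: [0.6645, 0.0746, 0.0122]
tcp_rot: [180.0, -0.0, 90.0]
contact_force: [-2.5, 0.6, 0.2]
width: -0.0
grasp_force: 0.8
```

Force is still only friction, so contact with the rail isn't shown yet. I'll continue in small steps.

>>> carry_out([
  [0,0.003,0,0,0,0],
  [0,0.006,0,0,0,0],
  [0,0.006,0,0,0,0],
])

```text
time: 18.2
position: [0.6674, 0.0747, 0.0122]
tcp_rot: [-180.0, -0.0, 90.0]
contact_force: [-2.5, 0.8, -0.3]
width: 0.0002
grasp_force: 1.1
```

>>> carry_out([
  [0,0.002,0,0,0,0],
  [0,0.004,0,0,0,0],
  [0,0.004,0,0,0,0],
])

```text
time: 18.58
position: [0.6675, 0.0747, 0.0122]
tcp_rot: [-179.8, -0.0, 90.0]
contact_force: [-6.3, 1.8, 1.8]
width: -0.0002
grasp_force: 3.2
```

Force rose to 6 N and motion stopped, so it's against the rail. One slightly firmer press, then back off, lift and check.

>>> carry_out([
  [0,0.003,0,0,0,0],
  [0,0.006,0,0,0,0],
  [0,0.006,0,0,0,0],
  [0,0.006,0,0,0,0],
])

```text
time: 19.08
position: [0.6676, 0.0747, 0.0123]
tcp_rot: [-179.4, -0.0, 90.0]
contact_force: [-12.2, 1.6, 7.4]
width: -0.0001
grasp_force: 5.9
```

>>> carry_out([
  [0,-0.02,0,0,0,0],
  [0,-0.05,0,0,0,0],
  [0,-0.08,-0.08,0,0,0],
  [0,-0.1,-0.18,0,0,0],
  [0,-0.12,-0.28,0,0,0],
  [0,-0.14,-0.38,0,0,0],
  [0,-0.14,-0.42,0,0,0],
  [0,-0.14,-0.42,0,0,0],
])

```text
time: 20.08
position: [0.6036, 0.0743, 0.2246]
tcp_rot: [179.7, 0.0, 90.0]
contact_force: [0.9, -0.3, -0.8]
width: -0.0001
grasp_force: 0.0
```

```bash
python3 -c "
from h import *
lines('w8.png',-8,8,.06)
b=snap('scene','s8.png')[170:290,225:395]
r=cv2.imread('pics/r_w8.png')
cv2.imwrite('pics/f8.png',np.hstack([cv2.resize(r,(400,337)),cv2.resize(b,(400,337))]))"
```

```text
[0.6036 0.0743 0.2246] [1.7965e+02 1.0000e-02 9.0000e+01] [ 0.9 -0.3 -0.8]
-1.1 [[0.6001999974250793, -0.07029999792575836], [0.6013000011444092, -0.009700000286102295]]
1.3 [[0.6105999946594238, -0.07029999792575836], [0.6093000173568726, -0.009700000286102295]]
-0.3 [[0.6725999712944031, -0.009100000374019146], [0.6729000210762024, 0.05469999834895134]]
-1.3 [[0.6740999817848206, 0.0746999979019165], [0.6769000291824341, 0.19220000505447388]]
-1.4 [[0.678600013256073, -0.02160000056028366], [0.6808000206947327, 0.06719999760389328]]
-1.3 [[0.6807000041007996, 0.07159999758005142], [0.6836000084877014, 0.19529999792575836]]
-1.1 [[0.6952999830245972, -0.0203000009059906], [0.6970000267028809, 0.062199998646974564]]
-1.3 [[0.6970999836921692, 0.06469999998807907], [0.7001000046730042, 0.19470000267028809]]
-1.1 [[0.6978999972343445, -0.02160000056028366], [0.699400007724762, 0.059700001031160355]]
-1.3 [[0.6995999813079834, 0.061500001698732376], [0.7026000022888184, 0.19470000267028809]]
0.7 [[0.7049000263214111, -0.02160000056028366], [0.7039999961853027, 0.04349999874830246]]
-1.2 [[0.7073000073432922, -0.02160000056028366], [0.7087000012397766, 0.04470000043511391]]
-1.4 [[0.7089999914169312, 0.05849999934434891], [0.7123000025749207, 0.19280000030994415]]
-1.3 [[0.7093999981880188, -0.0203000009059906], [0.7142999768257141, 0.19529999792575836]]
-1.3 [[0.7145000100135803, -0.058400001376867294], [0.7197999954223633, 0.17599999904632568]]
-1.3 [[0.7206000089645386, -0.05220000073313713], [0.7265999913215637, 0.210999995470047]]
-1.3 [[0.7261000275611877, -0.0502999983727932], [0.7325999736785889, 0.2240999937057495]]
```

View pics/f8.png

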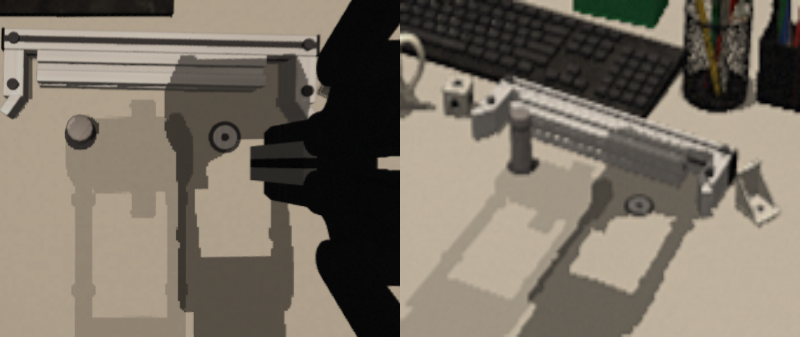

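The views show the profile flat along the rail at −1.3°, the same angle as the rail. Its ends run from y = −0.022 to 0.195, so it sits about 9 mm left of centre between the cheeks, and the cube and bracket by the bay look unmoved.

```bash
python3 -c "
from plant import arm
print(arm.finish_job())"
```

```text
the job is handed in; nothing more can be done
None
```

I handed the job in: in the last images the profile lies flat along the back rail between the cheeks and behind the post, about 9 mm left of centre, with the arm clear after about 20 s. No verdict was returned.

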